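Put the glass baubles in their own tray pockets

ROBOT

A 7-joint arm with a two-finger parallel gripper is mounted at the origin on the work surface. World frame = base frame: x ahead of the robot, y to its left, z up, the work surface at z = 0. Lengths are in m, angles in degrees, forces in N, time in s.
With the tool pointing down it reaches from about 0.425 to 0.95 m from the base axis. Payload 4.7 kg.
Tool frame: the origin (TCP) lies midway between the tips of the shut fingers; the grasp point (between the pads) lies 19 mm behind it; x points along the fingers, y is the direction in which the jaws open and shut, and the axes are right-handed (so a half turn about x gives the same grasp; the last joint's range is limited). The gripper opens to 85 mm and grips with 20 to 120 N. Pads are 22 mm wide; open, the fingers measure 114 mm over their backs; the gripper's body (76 mm by 85 mm) begins 54 mm behind the grasp point. The pads swing forward as they close: fully open they stand 13 mm farther back than shut.
Start: joints at [67.787, 26.849, -2.785, 87.806, 1.381, 65.374, -4.715], TCP at [0.237, -0.632, 0.231] pointing down, gripper open.
Joint ranges: [-148.3, 148.3], [-19.14, 114.17], [-79.39, 73.82], [5.75, 140.21], [-59.74, 239.74], [12.07, 113.84], [-152.46, 152.46]. Speed limits (degrees/s): [147.25, 147.25, 180, 180, 180, 180, 180].

INTERFACE

Orientations are given as a 3x3 rotation matrix whose columns are the frame's x, y, z axes.
In Python, from plant import state, grab_frame, camera_info, hand_in, spot_in, trace, spot_point gives the robot as it stands. The module is installed in compiled form; this text tells all that it offers.
- The arm moves only by the tool servo_tool, never from a script. Its argument "increments" is a list of rows, each an object of numbers: "tx", "ty", "tz": the shift along the world's x, y, z scaled (see below); "roll": the turn about the world's z scaled (see below); "hand": the opening in per cent of the stroke, from 0 (shut) to 100 (fully open). In form: [{"tx": .., "ty": .., "tz": .., "roll": .., "hand": ..}, ...]. A call has exactly 10 rows; each row shifts and turns the pose as measured when the row begins; what a row does not reach is not made up. The controller multiplies each number of a shift by 0.25 m and each number of a turn by 360 degrees. A row lasts 1/8 s, in which the tool goes at most 62.5 mm and 10.7 degrees, less where a joint would pass 70% of its speed; a pose out of reach is approached as far as the arm can. A call with a number of a shift or a turn outside -1 to 1 is refused whole. A call with a gripper value outside its range is refused whole. The fingers move at their own pace and stop on an object; "grip_force" is the grip in N (left out, the last holds). Time passes only in rows, so rows that do not move let the fingers close, or fill a call up. It gives the time, the measured TCP pose, the force and the opening at its end, in the units of the state.
- state(): the state, without advancing time (a new reading comes with each control period).
- grab_frame(name): name is "side" or "top"; returns (picture, depth): 400x640x3 uint8, red, green, blue; 400x640 float32, m along the optical axis (not along the pixel's ray), 0 where there is no reading.
- camera_info(name): a dict with "fov_y" (degrees; the focal length in pixels is half the picture's height over the tangent of half this angle, whatever the lens; pixels are square), "cx", "cy" (the principal point, pixels), "R" (3x3) and "t" (3): a world point X has camera coordinates R X + t. Camera axes: x right, y down, z forward; pixel columns grow to the right and rows downward; lengths in m; the calibration is good to about 2 mm. A picture is of the moment at which its call begins. camera_info takes no time and is no camera call.
- hand_in(): hands the job in, once; it reports no verdict.
Trained networks look in the newest picture that a camera, given by its name, has taken for a name from the list of things; names that differ only in an ending like _2 or _b are one class to them, and where a whole thing is asked for, a point or a joint stands for the part that bears it (a point fixed in the world has none). Each returns a list of dicts, best first, with "confidence" (0 to 1); they miss things now and then, are a little off and sometimes report something else, mostly with a low value. They report only what shows in the picture. A call takes as long as a camera call. They do not tell look-alikes from the thing itself.
- spot_in(camera, label): "rect" ([left, top, width, height] in pixels, round what is visible of it).
- trace(camera, label): "region" (400x640 bool, what is visible of it) and "rect" ([left, top, width, height] in pixels, round what is visible of it).
- spot_point(camera, label): "at" ([column, row] in pixels: a listed point, or the origin of a listed thing).
The state is a dict: "clock": time; "q": joint angles; "qvel": joint speeds; "joint_efforts": joint torques, N m; "ee_pos": TCP position; "eef_rot": TCP orientation; "contact_force": force on the tool from outside, world axes, zero at the start; "torque": the same for the moment, N m; "finger_gap": opening from 0.0 (shut) to 1.0 (fully open).
Only numpy, scipy, OpenCV 4.12 (cv2) and the standard library are available. Lean on these libraries where they do the work, as an engineer would, in place of code of your own. Each camera call takes 0.05 s, during which the arm holds its last target. There are 200 camera calls.

TASK

The glass baubles are being packed away: move the red bauble, which is in the wrong pocket, to the pocket with the red border, and then set the blue bauble from the cork stand into the pocket with the blue border. They are thin glass: lower each one gently into its dimple, without dropping it or pressing it down, and leave it seated and still with its brass cap upward. Leave the yellow and green baubles in their pockets and do not disturb the tape or the mug.

Things in the scene. Friction and masses are not known exactly. Their poses are not given: they have to be found in the camera images.
- red_center (a point): centre of the red glass bauble: a ball 64 mm in diameter, about 40 g, with a brass cap (17 mm wide) and loop on top reaching 46 mm above the centre; z of the point points through the cap (up at the start); starts in the wrong pocket, the one with the blue border.
- blue_center (a point): centre of the blue glass bauble: a ball 64 mm in diameter, about 40 g, with a brass cap (17 mm wide) and loop on top reaching 46 mm above the centre; z of the point points through the cap (up at the start); starts on the cork stand.
- yellow_center (a point): centre of the yellow glass bauble: a ball 64 mm in diameter, about 40 g, with a brass cap (17 mm wide) and loop on top reaching 46 mm above the centre; z of the point points through the cap (up at the start); already in its own yellow-bordered pocket; leave it there.
- green_center (a point): centre of the green glass bauble: a ball 64 mm in diameter, about 40 g, with a brass cap (17 mm wide) and loop on top reaching 46 mm above the centre; z of the point points through the cap (up at the start); already in its own green-bordered pocket; leave it there.
- red_pocket (a point): where the centre of a bauble lies when it is seated in the pocket with the red border. The pocket is a grey 104 mm square, with an 11 mm wide red border flat on its top face and a round dimple of 38 mm diameter in the middle; the flat top face is 26 mm below this point (25 mm above the desk). x and y run along the sides of the pocket and of the tray.
- blue_pocket (a point): where the centre of a bauble lies when it is seated in the pocket with the blue border. The pocket is a grey 104 mm square, with an 11 mm wide blue border flat on its top face and a round dimple of 38 mm diameter in the middle; the flat top face is 26 mm below this point (25 mm above the desk). x and y run along the sides of the pocket and of the tray.
- yellow_pocket (a point): where the centre of a bauble lies when it is seated in the pocket with the yellow border. The pocket is a grey 104 mm square, with an 11 mm wide yellow border flat on its top face and a round dimple of 38 mm diameter in the middle; the flat top face is 26 mm below this point (25 mm above the desk). x and y run along the sides of the pocket and of the tray.
- green_pocket (a point): where the centre of a bauble lies when it is seated in the pocket with the green border. The pocket is a grey 104 mm square, with an 11 mm wide green border flat on its top face and a round dimple of 38 mm diameter in the middle; the flat top face is 26 mm below this point (25 mm above the desk). x and y run along the sides of the pocket and of the tray.
- tray: light wooden keeper tray, 222 x 222 mm, 24 mm high, fixed to the desk; origin in the middle of its underside, x and y along its sides. It holds the four pockets in a 2 x 2 pattern, 105 mm apart, their tops 1 mm above the tray's rim. Which colour is in which corner varies, and the tray may be on the left or the right of the desk.
- stand: cork ring fixed to the desk, 84 mm outside diameter, 38 mm hole, 20 mm high; origin at the centre of its underside. It holds the blue bauble at the start, on the other side of the desk from the tray.
- tape: roll of tan tape lying flat beyond the stand, 90 mm in diameter, 24 mm high, loose; origin at the centre of its underside. Bystander.
- mug: white mug, 82 mm in diameter, 90 mm high, loose, at the far side of the desk; origin at the centre of its underside. Bystander.
Things that resemble listed ones, but are neither listed nor needed, are in the scene too. Leave any pink look-alike of the part that bears green_center alone.

How it is judged:
By the outcome, as a careful person would: the job done as asked, in the order asked, and still so for the second after the job is handed in, with the robot touching nothing.
It also fails if it takes over 62 s, if anything falls off the work surface, if the arm or the gripper's body presses on something with over 40 N, if the wrist force passes 120 N, or if a joint passes its speed limit or range.

## Working session

There is one attempt and no reset: what is moved stays moved. The work goes in short steps, Python scripts to look and compute and a tool call to move; the robot and the scene stay as the last step left them, time stands still between calls to the robot, and variables do not carry over. Pictures are saved under pics/ and viewed, about 8 in all and at most 12, crops included, and the job is handed in when it is done.

Besides the shell and the picture viewer there is one more tool, called after "Call:" as name([rows], argument=value, ...), one row to a line, values as JSON. servo_tool: Moves the arm, as the interface text tells. Shifts and turns lie within -1 to 1; 1 stands for 0.25 m of shift or 360 degrees of turn. Its arguments: {"type":"object","properties":{"increments":{"type":"array","items":{"type":"object","properties":{"tx":{"type":"number"},"ty":{"type":"number"},"tz":{"type":"number"},"roll":{"type":"number"},"hand":{"type":"number"}}}},"grip_force":{"type":"number"}},"required":["increments"]}

```bash
mkdir -p pics; cat > h.py <<'E'
import numpy as np, cv2
from plant import *
def cam(n):
    c=camera_info(n); f=200/np.tan(np.radians(c["fov_y"])/2); return f,c["cx"],c["cy"],np.array(c["R"]),np.array(c["t"])
def w(n,u,v,d):
    f,cx,cy,R,t=cam(n); u,v,d=map(np.asarray,(u,v,d))
    X=np.stack([(u-cx)/f*d,(v-cy)/f*d,d],-1); return (X-t)@R
def pix(n,X):
    f,cx,cy,R,t=cam(n); c=R@np.array(X)+t; return c[:2]/c[2]*f+[cx,cy]
def atz(n,u,v,z):
    f,cx,cy,R,t=cam(n); r=R.T@np.array([(u-cx)/f,(v-cy)/f,1]); o=-R.T@t; return o+r*(z-o[2])/r[2]
def sphere(n,mask,D,r=.032):
    m=cv2.erode(mask.astype(np.uint8),np.ones((3,3)))>0; m&=D>0
    v,u=np.nonzero(m); P=w(n,u,v,D[m])
    from scipy.optimize import least_squares
    s=least_squares(lambda c:np.linalg.norm(P-c,axis=1)-r,np.median(P,0)-[0,0,.02],loss='soft_l1',f_scale=.002)
    return s.x,len(P)
def save(n,im): cv2.imwrite('pics/'+n,im[...,::-1])
E
python3 - <<'E'
from h import *
for n in("top","side"):
    im,D=grab_frame(n); save(n+'0.png',im); f,cx,cy,R,t=cam(n); print(n,f,-R.T@t,R[2])
    for l in("red_center","blue_center","yellow_center","green_center"):
        for r in trace(n,l)[:3]:
            if r["confidence"]<.3: continue
            try: print(l,round(r["confidence"],2),r["rect"],*[np.round(x,4) for x in sphere(n,r["region"],D)])
            except Exception as e: print(l,r["rect"],e)
    for l in("red_pocket","blue_pocket","yellow_pocket","green_pocket","tray","stand","tape","mug"):
        z={'p':.051,'t':0}.get('p' if 'pocket' in l else 't')
        for r in spot_point(n,l)[:2]: print(l,round(r["confidence"],2),np.round(r["at"],1),np.round(atz(n,*r["at"],z),4))
print(state())
E
```

```text
top 395.9437907144129 [0.372278   0.09473749 1.1403622 ] [ 0.18910537  0.00160236 -0.98195549]
red_center 0.64 [250.5, 209.0, 25.8, 23.8] [0.4982 0.2426 0.052 ] 346
red_center 0.53 [376.8, 156.4, 30.9, 31.2] [ 0.6419 -0.1171  0.0247] 422
blue_center 0.9 [399.0, 205.7, 23.4, 21.5] [ 0.5118 -0.1542  0.0466] 323
blue_center 0.68 [377.8, 155.7, 31.9, 30.6] [ 0.642  -0.1173  0.0252] 442
yellow_center 0.9 [290.3, 194.8, 23.8, 26.6] [0.5352 0.1445 0.0518] 320
green_center 0.86 [188.9, 203.9, 24.1, 24.7] [0.5138 0.4249 0.0339] 317
green_center 0.82 [242.7, 176.2, 25.4, 22.2] [0.5969 0.2795 0.0523] 321
green_center 0.82 [191.2, 249.9, 25.2, 21.2] [0.387  0.418  0.0336] 350
red_pocket 0.75 [288.3 172. ] [0.6371 0.183  0.051 ]
blue_pocket 0.67 [265.6 220.7] [0.4988 0.2436 0.051 ]
yellow_pocket 0.92 [303.2 207.4] [0.5359 0.14   0.051 ]
yellow_pocket 0.45 [356.7 131.5] [ 0.7572 -0.0126  0.051 ]
stand 0.77 [406.5 219.1] [ 0.5094 -0.157   0.    ]
stand 0.32 [290.4 175.7] [0.6383 0.1807 0.    ]
tape 0.64 [394.8 174. ] [ 0.6434 -0.1279  0.    ]
mug 0.79 [360.8 130.1] [ 0.7797 -0.0301 -0.    ]
side 47
[... 929 characters left out ...]
.37325202, -4.71720787]), 'qvel': array([-0.00850796,  0.02349375, -0.06984111, -0.04038855,  0.02806329,
       -0.04598494, -0.00712114]), 'joint_efforts': array([-7.22347777e-04, -5.10163987e+01, -4.70864936e-02, -2.38008803e+01,
        1.08792257e-02,  8.88914310e-04, -1.94317074e-06]), 'ee_pos': array([ 0.23706695, -0.63203154,  0.23132065]), 'eef_rot': array([[ 4.06419348e-05,  3.51129414e-01, -9.36326937e-01],
       [-7.20869223e-05, -9.36326934e-01, -3.51129416e-01],
       [-9.99999997e-01,  8.17675060e-05, -1.27422995e-05]]), 'contact_force': array([-0.27766354, -0.19669603, -0.29205133]), 'torque': array([-0.00245042, -0.01359793,  0.04516615]), 'finger_gap': 1.0001073149530608}
```

View pics/top0.png

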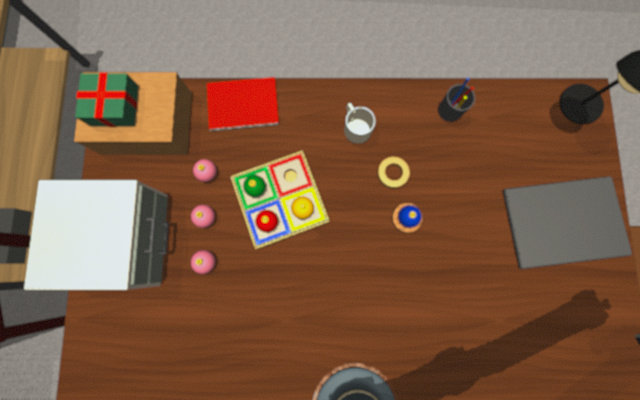

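View pics/side0.png

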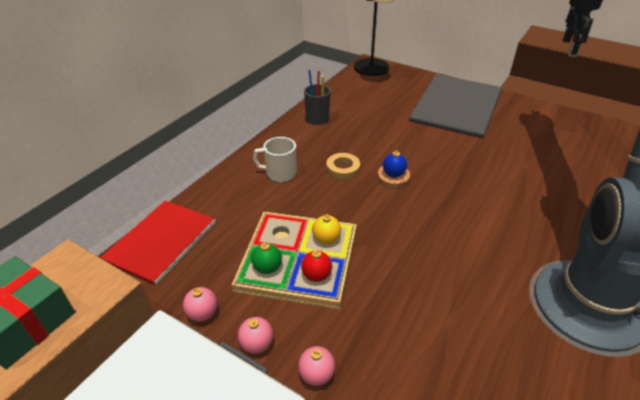

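In the top view the tray is centred near (280,200). The red bauble at (266,221) sits in the blue-bordered pocket, and the blue one at (408,217) is on the cork stand. The red pocket at (290,176) is empty. The only look-alikes are three pink balls at x≈203, away from the work area; red and blue are each unique.

I'll move toward the red bauble and turn the jaws along the tray diagonal, at −24°, for the most clearance.

Call:
servo_tool([
  {"tx":0.2,"ty":0.15,"tz":0,"roll":0.0126,"hand":100},
  {"tx":0.2,"ty":0.15,"tz":0,"roll":0.0126,"hand":100},
  {"tx":0.2,"ty":0.15,"tz":0,"roll":0.0126,"hand":100},
  {"tx":0.2,"ty":0.15,"tz":0,"roll":0.0126,"hand":100},
  {"tx":0.05,"ty":0.24,"tz":0,"roll":0.0126,"hand":100},
  {"tx":0.05,"ty":0.24,"tz":0,"roll":0.0126,"hand":100},
  {"tx":0.05,"ty":0.24,"tz":0,"roll":0.0126,"hand":100},
  {"tx":0.05,"ty":0.24,"tz":0,"roll":0.0126,"hand":100},
  {"tx":0.05,"ty":0.24,"tz":0,"roll":0.0126,"hand":100},
  {"tx":0.05,"ty":0.24,"tz":0,"roll":0.0126,"hand":100},
], grip_force=20)

```text
clock: 2.55
ee_pos: [0.5125, -0.1176, 0.2326]
eef_rot: [[0.007, 0.918, -0.396], [-0.005, -0.396, -0.918], [-1.0, 0.008, 0.002]]
contact_force: [0.8, 0.8, -0.7]
finger_gap: 0.999
```

```bash
python3 - <<'E'
from h import *
# enlarged crop of tray + pocket borders fit (top)
im=cv2.imread('pics/top0.png'); cv2.imwrite('pics/crop1.png',cv2.resize(im[130:260,170:430],None,fx=3,fy=3,interpolation=cv2.INTER_CUBIC))
imT,DT=grab_frame("top")
for n,i in(("side",cv2.imread('pics/side0.png')[...,::-1]),("top",im[...,::-1])):
    hsv=cv2.cvtColor(np.ascontiguousarray(i),cv2.COLOR_RGB2HSV)
    m=((hsv[...,0]<6)|(hsv[...,0]>174))&(hsv[...,1]>130)&(hsv[...,2]>90)
    # border centroid, only around expected red pocket
    c=pix(n,[.634,.181,.025]); Y,X=np.mgrid[:400,:640]; m&=(np.hypot(X-c[0],Y-c[1])<32)
    v,u=np.nonzero(m); P=np.array([atz(n,a,b,.025) for a,b in zip(u,v)])
    r=cv2.minAreaRect((P[:,:2]*1000).astype(np.float32)); print(n,c,len(P),r)
E
```

```text
side [280.5542775  230.92261706] 490 ((633.487548828125, 182.1645965576172), (100.2440414428711, 98.84098052978516), 20.58102798461914)
top [289.65460443 175.16974292] 376 ((634.6876220703125, 180.13348388671875), (98.34492492675781, 98.79277801513672), 20.668228149414062)
```

View pics/crop1.png

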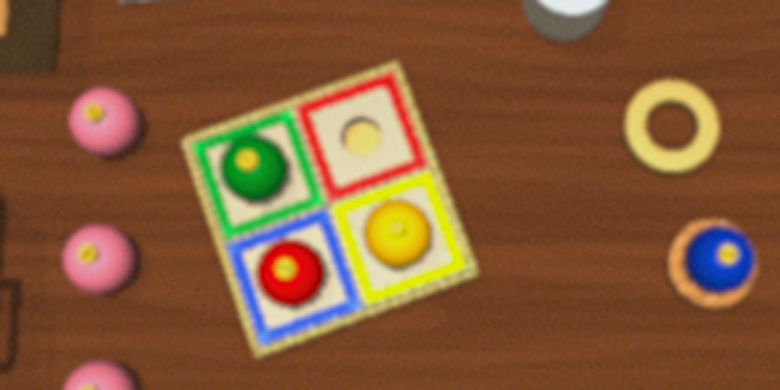

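The crop confirms it: red ball at (290,270) inside the blue border, empty red-bordered pocket at (360,135), and blue ball on the cork at (715,260). The border fits put the red pocket at (0.634, 0.181), which agrees with the ball geometry.

Call:
servo_tool([
  {"tx":-0.01,"ty":0.24,"tz":0,"roll":0,"hand":100},
  {"tx":-0.01,"ty":0.24,"tz":0,"roll":0,"hand":100},
  {"tx":-0.01,"ty":0.24,"tz":0,"roll":0,"hand":100},
  {"tx":-0.01,"ty":0.24,"tz":0,"roll":0,"hand":100},
  {"tx":-0.01,"ty":0.24,"tz":0,"roll":0,"hand":100},
  {"tx":0,"ty":0.22,"tz":0,"roll":0,"hand":100},
  {"tx":0,"ty":0,"tz":-0.08,"roll":0,"hand":100},
  {"tx":0,"ty":0,"tz":-0.08,"roll":0,"hand":100},
  {"tx":0,"ty":0,"tz":0,"roll":0,"hand":100},
  {"tx":0,"ty":0,"tz":0,"roll":0,"hand":100},
])

```text
clock: 3.85
ee_pos: [0.5018, 0.2507, 0.1955]
eef_rot: [[0.017, 0.924, -0.381], [0.004, -0.381, -0.924], [-1.0, 0.014, -0.01]]
contact_force: [0.5, 0.3, -0.4]
finger_gap: 1.004
```

```bash
python3 - <<'E'
from h import *
s=state(); print(s["ee_pos"],s["eef_rot"],s["contact_force"]); print("delta units",(np.array([.4987,.242,.030])-s["ee_pos"])/.25)
E
```

```text
[0.50176291 0.25065505 0.19551779] [[ 0.016891    0.92429627 -0.38130185]
 [ 0.00378514 -0.38141263 -0.92439714]
 [-0.99985017  0.01417071 -0.00994103]] [ 0.47881143  0.27490688 -0.39557564]
delta units [-0.01225163 -0.0346202  -0.66207115]
```

Call:
servo_tool([
  {"tx":-0.006,"ty":-0.018,"tz":-0.02,"roll":0,"hand":100},
  {"tx":-0.006,"ty":-0.018,"tz":-0.04,"roll":0,"hand":100},
  {"tx":0,"ty":0,"tz":-0.06,"roll":0,"hand":100},
  {"tx":0,"ty":0,"tz":-0.07,"roll":0,"hand":100},
  {"tx":0,"ty":0,"tz":-0.07,"roll":0,"hand":100},
  {"tx":0,"ty":0,"tz":-0.06,"roll":0,"hand":100},
  {"tx":0,"ty":0,"tz":-0.05,"roll":0,"hand":100},
  {"tx":0,"ty":0,"tz":-0.03,"roll":0,"hand":100},
  {"tx":0,"ty":0,"tz":0,"roll":0,"hand":100},
  {"tx":0,"ty":0,"tz":0,"roll":0,"hand":100},
])

```text
clock: 5.1
ee_pos: [0.4991, 0.2401, 0.0891]
eef_rot: [[0.018, 0.924, -0.383], [0.004, -0.383, -0.924], [-1.0, 0.015, -0.01]]
contact_force: [0.4, 0.5, 0.7]
finger_gap: 0.998
```

```bash
python3 - <<'E'
from h import *
s=state(); print(s["ee_pos"],s["eef_rot"][:,0],s["contact_force"]); print("delta units",(np.array([.4987,.242,.030])-s["ee_pos"])/.25)
im,D=grab_frame("side"); cv2.imwrite('pics/s1.png',cv2.resize(im[150:330,200:440,::-1],None,fx=3,fy=3))
E
```

```text
[0.49909343 0.24013707 0.08909274] [ 0.01778521  0.00383732 -0.99983447] [0.43868674 0.54853351 0.74119302]
delta units [-0.0015737   0.00745172 -0.23637095]
```

View pics/s1.png

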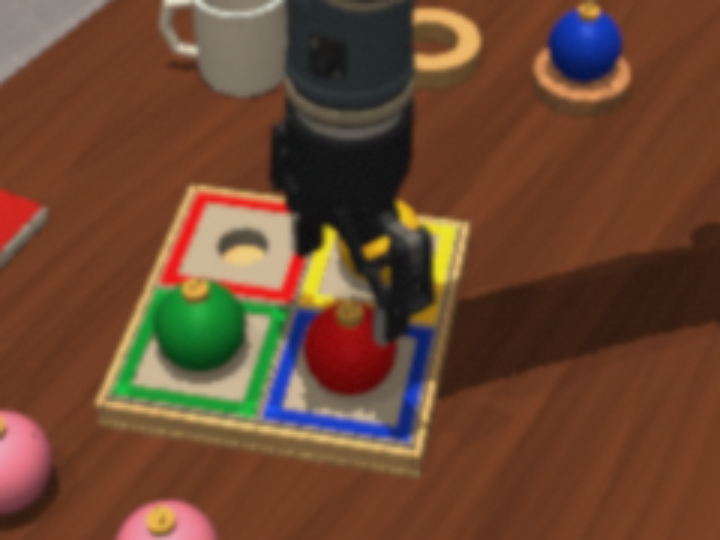

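The open fingers, at crop (305,240) and (395,320), straddle the red ball's cap at (350,310). I'll lower and close gently.

Call:
servo_tool([
  {"tx":-0.002,"ty":0.007,"tz":-0.03,"roll":0,"hand":100},
  {"tx":0,"ty":0,"tz":-0.05,"roll":0,"hand":100},
  {"tx":0,"ty":0,"tz":-0.05,"roll":0,"hand":100},
  {"tx":0,"ty":0,"tz":-0.05,"roll":0,"hand":100},
  {"tx":0,"ty":0,"tz":-0.03,"roll":0,"hand":100},
  {"tx":0,"ty":0,"tz":-0.015,"roll":0,"hand":100},
  {"tx":0,"ty":0,"tz":0,"roll":0,"hand":100},
  {"tx":0,"ty":0,"tz":0,"roll":0,"hand":100},
  {"tx":0,"ty":0,"tz":0,"roll":0,"hand":100},
  {"tx":0,"ty":0,"tz":0,"roll":0,"hand":100},
])

```text
clock: 6.4
ee_pos: [0.4992, 0.2423, 0.0299]
eef_rot: [[0.02, 0.923, -0.383], [0.005, -0.383, -0.924], [-1.0, 0.016, -0.012]]
contact_force: [1.4, -0.5, -0.5]
finger_gap: 1.006
```

Call:
servo_tool([
  {"tx":0,"ty":0,"tz":0,"roll":0,"hand":90},
  {"tx":0,"ty":0,"tz":0,"roll":0,"hand":84},
  {"tx":0,"ty":0,"tz":0,"roll":0,"hand":80},
  {"tx":0,"ty":0,"tz":0,"roll":0,"hand":77},
  {"tx":0,"ty":0,"tz":0,"roll":0,"hand":74},
  {"tx":0,"ty":0,"tz":0,"roll":0,"hand":70},
  {"tx":0,"ty":0,"tz":0,"roll":0,"hand":60},
  {"tx":0,"ty":0,"tz":0,"roll":0,"hand":50},
  {"tx":0,"ty":0,"tz":0,"roll":0,"hand":50},
  {"tx":0,"ty":0,"tz":0,"roll":0,"hand":50},
], grip_force=20)

```text
clock: 7.65
ee_pos: [0.4984, 0.2428, 0.0306]
eef_rot: [[0.019, 0.924, -0.383], [0.005, -0.383, -0.924], [-1.0, 0.016, -0.012]]
contact_force: [-1.7, -0.5, 3.0]
finger_gap: 0.74
```

Call:
servo_tool([
  {"tx":0,"ty":0,"tz":0.01,"roll":0,"hand":50},
  {"tx":0,"ty":0,"tz":0.02,"roll":0,"hand":50},
  {"tx":0,"ty":0,"tz":0.04,"roll":0,"hand":50},
  {"tx":0,"ty":0,"tz":0.06,"roll":0,"hand":50},
  {"tx":0,"ty":0,"tz":0.07,"roll":0,"hand":50},
  {"tx":0,"ty":0,"tz":0.07,"roll":0,"hand":50},
  {"tx":0,"ty":0,"tz":0.07,"roll":0,"hand":50},
  {"tx":0,"ty":0,"tz":0.05,"roll":0,"hand":50},
  {"tx":0,"ty":0,"tz":0.02,"roll":0,"hand":50},
  {"tx":0,"ty":0,"tz":0,"roll":0,"hand":50},
])

```text
clock: 8.9
ee_pos: [0.5, 0.2424, 0.1416]
eef_rot: [[0.024, 0.923, -0.383], [0.006, -0.383, -0.924], [-1.0, 0.02, -0.014]]
contact_force: [-0.6, 0.1, -1.4]
finger_gap: 0.735
```

```bash
python3 - <<'E'
from h import *
s=state(); print(s["ee_pos"],s["eef_rot"][:,0],s["contact_force"],s["finger_gap"])
for n in("side","top"):
    im,D=grab_frame(n)
    for r in trace(n,"red_center")[:2]: print(n,round(r["confidence"],2),r["rect"],*sphere(n,r["region"],D))
    if n=="side": cv2.imwrite('pics/s2.png',cv2.resize(im[130:330,200:440,::-1],None,fx=3,fy=3))
E
```

```text
[0.50000871 0.24238211 0.14161916] [ 0.02371091  0.00570841 -0.99970256] [-0.63260703  0.08776215 -1.37384151] 0.7351240760070891
side 0.88 [297.6, 208.2, 28.8, 38.6] [0.50052936 0.24121249 0.16090294] 426
top 0.74 [377.7, 157.2, 30.5, 30.2] [ 0.64208545 -0.1168689   0.02474938] 418
```

View pics/s2.png

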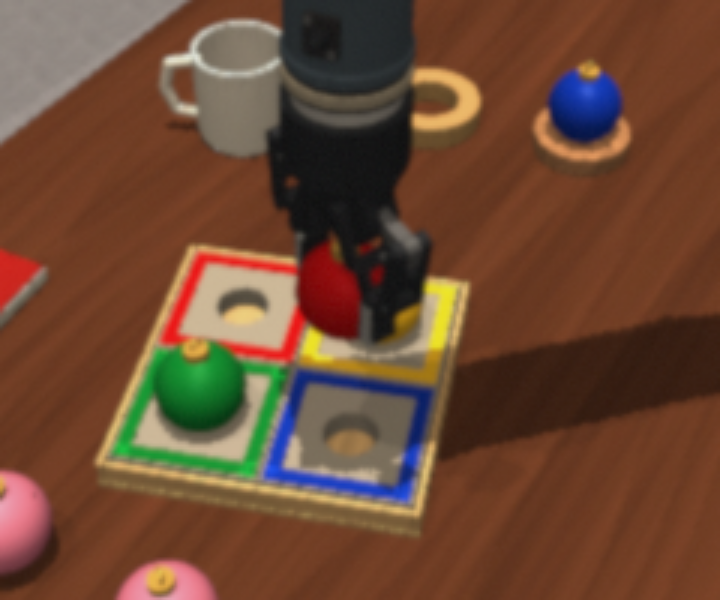

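The red ball is held cap-up at crop (340,290), and the blue pocket is now empty. Moving to above the red pocket.

Call:
servo_tool([
  {"tx":0.02,"ty":-0.01,"tz":0,"roll":0,"hand":50},
  {"tx":0.05,"ty":-0.02,"tz":0,"roll":0,"hand":50},
  {"tx":0.08,"ty":-0.036,"tz":0,"roll":0,"hand":50},
  {"tx":0.09,"ty":-0.04,"tz":0,"roll":0,"hand":50},
  {"tx":0.09,"ty":-0.04,"tz":0,"roll":0,"hand":50},
  {"tx":0.08,"ty":-0.036,"tz":0,"roll":0,"hand":50},
  {"tx":0.06,"ty":-0.027,"tz":0,"roll":0,"hand":50},
  {"tx":0.04,"ty":-0.02,"tz":0,"roll":0,"hand":50},
  {"tx":0,"ty":0,"tz":0,"roll":0,"hand":50},
  {"tx":0,"ty":0,"tz":0,"roll":0,"hand":50},
])

```text
clock: 10.35
ee_pos: [0.6383, 0.1764, 0.138]
eef_rot: [[0.021, 0.921, -0.389], [0.003, -0.389, -0.921], [-1.0, 0.018, -0.011]]
contact_force: [-0.9, 0.6, 0.4]
finger_gap: 0.736
```

```bash
python3 - <<'E'
from h import *
s=state(); print(s["ee_pos"],s["eef_rot"][:,0],s["contact_force"],s["finger_gap"])
for n in("side","top"):
    im,D=grab_frame(n)
    for r in trace(n,"red_center")[:2]: print(n,round(r["confidence"],2),r["rect"],*sphere(n,r["region"],D))
print("delta units",(np.array([.6335,.1822,.0306])-s["ee_pos"])/.25)
E
```

```text
[0.63825468 0.17644859 0.1380276 ] [ 0.02078414  0.00303368 -0.99977938] [-0.9307302   0.57834878  0.39714998] 0.7361934244065131
side 0.96 [259.3, 169.9, 24.5, 29.0] [0.63862882 0.17517376 0.1573526 ] 339
delta units [-0.01901872  0.02300566 -0.42971042]
```

Call:
servo_tool([
  {"tx":-0.01,"ty":0.012,"tz":0,"roll":0,"hand":50},
  {"tx":-0.009,"ty":0.011,"tz":-0.02,"roll":0,"hand":50},
  {"tx":0,"ty":0,"tz":-0.04,"roll":0,"hand":50},
  {"tx":0,"ty":0,"tz":-0.05,"roll":0,"hand":50},
  {"tx":0,"ty":0,"tz":-0.05,"roll":0,"hand":50},
  {"tx":0,"ty":0,"tz":-0.05,"roll":0,"hand":50},
  {"tx":0,"ty":0,"tz":-0.05,"roll":0,"hand":50},
  {"tx":0,"ty":0,"tz":-0.04,"roll":0,"hand":50},
  {"tx":0,"ty":0,"tz":-0.02,"roll":0,"hand":50},
  {"tx":0,"ty":0,"tz":0,"roll":0,"hand":50},
])

```text
clock: 11.8
ee_pos: [0.6318, 0.1829, 0.0513]
eef_rot: [[0.019, 0.922, -0.387], [0.002, -0.387, -0.922], [-1.0, 0.017, -0.009]]
contact_force: [0.8, 0.1, 0.1]
finger_gap: 0.731
```

```bash
cat > c.py <<'E'
from h import *
import sys
lab=sys.argv[1]; tgt=np.array(list(map(float,sys.argv[2:5])))
s=state(); print(s["clock"],s["ee_pos"],s["eef_rot"][:,0],s["contact_force"],s["finger_gap"])
for n in("side","top"):
    im,D=grab_frame(n)
    for r in trace(n,lab)[:2]: print(n,round(r["confidence"],2),r["rect"],*sphere(n,r["region"],D))
print("delta units",(tgt-s["ee_pos"])/.25)
E
python3 c.py red_center .6335 .1822 .0306
```

```text
11.8 [0.63175766 0.18287105 0.05125005] [ 0.01888904  0.00216677 -0.99981924] [0.76181519 0.13742121 0.11301255] 0.7308492589272649
side 0.91 [263.2, 202.9, 23.0, 31.7] [0.6321184  0.18159247 0.07078147] 260
delta units [ 0.00696935 -0.00268419 -0.08260018]
```

Call:
servo_tool([
  {"tx":0.004,"ty":-0.002,"tz":0,"roll":0,"hand":50},
  {"tx":0.004,"ty":-0.002,"tz":-0.005,"roll":0,"hand":50},
  {"tx":0,"ty":0,"tz":-0.015,"roll":0,"hand":50},
  {"tx":0,"ty":0,"tz":-0.015,"roll":0,"hand":50},
  {"tx":0,"ty":0,"tz":-0.015,"roll":0,"hand":50},
  {"tx":0,"ty":0,"tz":-0.01,"roll":0,"hand":50},
  {"tx":0,"ty":0,"tz":-0.005,"roll":0,"hand":50},
  {"tx":0,"ty":0,"tz":0,"roll":0,"hand":50},
  {"tx":0,"ty":0,"tz":0,"roll":0,"hand":50},
  {"tx":0,"ty":0,"tz":0,"roll":0,"hand":50},
])

```text
clock: 13.25
ee_pos: [0.6348, 0.1822, 0.0356]
eef_rot: [[0.022, 0.922, -0.387], [0.003, -0.387, -0.922], [-1.0, 0.019, -0.011]]
contact_force: [0.2, 0.1, -1.0]
finger_gap: 0.737
```

```bash
python3 c.py red_center .6335 .1822 .0306
```

```text
13.25 [0.63479553 0.1821504  0.03558627] [ 0.02166372  0.00295505 -0.99976095] [ 0.15750772  0.12345639 -1.04861548] 0.7367748636017005
side 0.69 [263.2, 209.7, 20.8, 28.8] [0.63523177 0.18097675 0.05468095] 242
delta units [-0.00518212  0.00019838 -0.01994508]
```

Call:
servo_tool([
  {"tx":-0.004,"ty":0,"tz":0,"roll":0,"hand":50},
  {"tx":0,"ty":0,"tz":-0.004,"roll":0,"hand":50},
  {"tx":0,"ty":0,"tz":-0.004,"roll":0,"hand":50},
  {"tx":0,"ty":0,"tz":-0.004,"roll":0,"hand":50},
  {"tx":0,"ty":0,"tz":0,"roll":0,"hand":50},
  {"tx":0,"ty":0,"tz":-0.002,"roll":0,"hand":50},
  {"tx":0,"ty":0,"tz":0,"roll":0,"hand":50},
  {"tx":0,"ty":0,"tz":0,"roll":0,"hand":50},
  {"tx":0,"ty":0,"tz":0,"roll":0,"hand":50},
  {"tx":0,"ty":0,"tz":0,"roll":0,"hand":50},
])

```text
clock: 14.7
ee_pos: [0.6337, 0.1821, 0.0318]
eef_rot: [[0.022, 0.922, -0.387], [0.003, -0.387, -0.922], [-1.0, 0.019, -0.011]]
contact_force: [0.1, 0.3, 0.1]
finger_gap: 0.733
```

```bash
python3 c.py red_center .6335 .1822 .0306
```

```text
14.7 [0.63370065 0.18213111 0.03179728] [ 0.02158643  0.00295928 -0.99976261] [0.10940298 0.31660565 0.12259659] 0.7327439501475452
side 0.79 [265.0, 209.1, 22.1, 29.3] [0.6344577  0.18119099 0.05088338] 250
side 0.25 [249.9, 144.1, 49.1, 21.7] [ 0.70818979 -0.04166135  0.04841955] 4
delta units [-0.00080259  0.00027556 -0.00478913]
```

Call:
servo_tool([
  {"tx":0,"ty":0,"tz":-0.002,"roll":0,"hand":50},
  {"tx":0,"ty":0,"tz":-0.001,"roll":0,"hand":50},
  {"tx":0,"ty":0,"tz":0,"roll":0,"hand":50},
  {"tx":0,"ty":0,"tz":0,"roll":0,"hand":50},
  {"tx":0,"ty":0,"tz":0,"roll":0,"hand":50},
  {"tx":0,"ty":0,"tz":0,"roll":0,"hand":50},
  {"tx":0,"ty":0,"tz":0,"roll":0,"hand":50},
  {"tx":0,"ty":0,"tz":0,"roll":0,"hand":50},
  {"tx":0,"ty":0,"tz":0,"roll":0,"hand":50},
  {"tx":0,"ty":0,"tz":0,"roll":0,"hand":50},
])

```text
clock: 16.15
ee_pos: [0.6338, 0.1821, 0.0313]
eef_rot: [[0.022, 0.922, -0.387], [0.003, -0.388, -0.922], [-1.0, 0.019, -0.011]]
contact_force: [-0.5, 0.1, 0.7]
finger_gap: 0.733
```

```bash
python3 c.py red_center .6335 .1822 .0306; python3 -c "
from h import *
for _ in range(4): grab_frame('side'); print(state()['contact_force'])"
```

```text
16.15 [0.63381057 0.18210295 0.03127202] [ 0.02185442  0.00285939 -0.99975707] [-0.47241338  0.09322074  0.66160865] 0.7328573275483921
side 0.72 [263.4, 208.3, 21.0, 31.1] [0.63427306 0.18113358 0.05056507] 243
delta units [-0.00124227  0.0003882  -0.00268807]
[-0.11469935 -0.0577315   0.87252191]
[-0.59008336  0.09652609  0.69253793]
[ 0.27364064 -0.08443141  0.18641204]
[-0.39956193 -0.03236433  0.16800477]
```

Call:
servo_tool([
  {"tx":0,"ty":0,"tz":-0.0015,"roll":0,"hand":50},
  {"tx":0,"ty":0,"tz":0,"roll":0,"hand":60},
  {"tx":0,"ty":0,"tz":0,"roll":0,"hand":70},
  {"tx":0,"ty":0,"tz":0,"roll":0,"hand":74},
  {"tx":0,"ty":0,"tz":0,"roll":0,"hand":76},
  {"tx":0,"ty":0,"tz":0,"roll":0,"hand":79},
  {"tx":0,"ty":0,"tz":0,"roll":0,"hand":84},
  {"tx":0,"ty":0,"tz":0,"roll":0,"hand":90},
  {"tx":0,"ty":0,"tz":0,"roll":0,"hand":100},
  {"tx":0,"ty":0,"tz":0,"roll":0,"hand":100},
])

```text
clock: 17.8
ee_pos: [0.634, 0.1822, 0.0309]
eef_rot: [[0.022, 0.922, -0.387], [0.003, -0.387, -0.922], [-1.0, 0.019, -0.011]]
contact_force: [0.8, -0.5, 0.0]
finger_gap: 0.997
```

```bash
python3 c.py red_center .6335 .1822 .0306
```

```text
17.8 [0.63396337 0.18221773 0.03089341] [ 0.02215726  0.00308531 -0.99974974] [ 0.7818063  -0.4800605   0.04354977] 0.9968240833902698
side 0.9 [262.0, 209.7, 26.5, 28.5] [0.63372176 0.18027907 0.05000167] 280
delta units [-1.85346341e-03 -7.09077429e-05 -1.17363899e-03]
```

Red is seated (ball centre z 0.050). I'll rise and go to the stand.

Call:
servo_tool([
  {"tx":0,"ty":0,"tz":0.03,"roll":0,"hand":100},
  {"tx":0,"ty":0,"tz":0.07,"roll":0,"hand":100},
  {"tx":0,"ty":0,"tz":0.1,"roll":0,"hand":100},
  {"tx":0,"ty":0,"tz":0.13,"roll":0,"hand":100},
  {"tx":0,"ty":0,"tz":0.12,"roll":0,"hand":100},
  {"tx":0,"ty":-0.02,"tz":0.08,"roll":0,"hand":100},
  {"tx":-0.03,"ty":-0.08,"tz":0,"roll":0,"hand":100},
  {"tx":-0.05,"ty":-0.14,"tz":0,"roll":0,"hand":100},
  {"tx":-0.07,"ty":-0.18,"tz":0,"roll":0,"hand":100},
  {"tx":-0.07,"ty":-0.18,"tz":0,"roll":0,"hand":100},
])

```text
clock: 19.25
ee_pos: [0.5743, 0.0276, 0.1711]
eef_rot: [[0.022, 0.923, -0.383], [0.004, -0.383, -0.924], [-1.0, 0.019, -0.012]]
contact_force: [0.6, -0.4, -0.2]
finger_gap: 0.996
```

Call:
servo_tool([
  {"tx":-0.07,"ty":-0.18,"tz":0,"roll":0,"hand":100},
  {"tx":-0.07,"ty":-0.18,"tz":0,"roll":0,"hand":100},
  {"tx":-0.06,"ty":-0.17,"tz":0,"roll":0,"hand":100},
  {"tx":-0.04,"ty":-0.12,"tz":0,"roll":0,"hand":100},
  {"tx":-0.02,"ty":-0.06,"tz":0,"roll":0,"hand":100},
  {"tx":0,"ty":0,"tz":0,"roll":0,"hand":100},
  {"tx":0,"ty":0,"tz":0,"roll":0,"hand":100},
  {"tx":0,"ty":0,"tz":0,"roll":0,"hand":100},
  {"tx":0,"ty":0,"tz":0,"roll":0,"hand":100},
  {"tx":0,"ty":0,"tz":0,"roll":0,"hand":100},
])

```text
clock: 20.5
ee_pos: [0.4952, -0.1626, 0.1641]
eef_rot: [[0.006, 0.92, -0.392], [0.003, -0.392, -0.92], [-1.0, 0.004, -0.005]]
contact_force: [-0.3, 0.4, 1.1]
finger_gap: 0.999
```

```bash
python3 c.py red_center .5122 -.1543 .025; python3 - <<'E'
from h import *
for n in("side","top"):
    im,D=grab_frame(n)
    for l in("blue_center","yellow_center","green_center"):
        for r in trace(n,l)[:1]: print(n,l,round(r["confidence"],2),r["rect"],*sphere(n,r["region"],D))
E
```

```text
20.5 [ 0.49517237 -0.16261684  0.16410402] [ 0.00572553  0.00272488 -0.9999799 ] [-0.30760027  0.3519908   1.1105416 ] 0.9989797903297738
side 0.87 [264.8, 208.1, 30.6, 29.8] [0.63440278 0.18015454 0.05078012] 533
top 0.77 [274.5, 164.9, 23.6, 18.8] [0.63353311 0.18133889 0.05203217] 269
delta units [ 0.06811053  0.03326737 -0.55641607]
side blue_center 0.84 [381.4, 146.0, 27.7, 32.5] [ 0.51279332 -0.15486381  0.04547544] 405
side yellow_center 0.89 [309.7, 214.3, 32.5, 28.7] [0.53605027 0.14344661 0.05025373] 571
side green_center 0.97 [184.1, 288.1, 34.8, 32.2] [0.64685199 0.4260442  0.03237076] 764
top blue_center 0.9 [396.7, 209.1, 25.2, 22.5] [ 0.51173982 -0.15399288  0.04675438] 332
top yellow_center 0.76 [290.4, 196.5, 22.8, 23.5] [0.53526984 0.1437002  0.05183209] 314
top green_center 0.97 [191.9, 246.5, 23.1, 28.0] [0.3871095  0.41796152 0.03370228] 373
```

Red measures (0.634, 0.181, 0.051), seated and at rest. Next I'll align over blue and descend.

Call:
servo_tool([
  {"tx":0.03,"ty":0.015,"tz":0,"roll":0,"hand":100},
  {"tx":0.038,"ty":0.018,"tz":0,"roll":0,"hand":100},
  {"tx":0,"ty":0,"tz":-0.03,"roll":0,"hand":100},
  {"tx":0,"ty":0,"tz":-0.06,"roll":0,"hand":100},
  {"tx":0,"ty":0,"tz":-0.08,"roll":0,"hand":100},
  {"tx":0,"ty":0,"tz":-0.07,"roll":0,"hand":100},
  {"tx":0,"ty":0,"tz":-0.04,"roll":0,"hand":100},
  {"tx":0,"ty":0,"tz":0,"roll":0,"hand":100},
  {"tx":0,"ty":0,"tz":0,"roll":0,"hand":100},
  {"tx":0,"ty":0,"tz":0,"roll":0,"hand":100},
])

```text
clock: 22.35
ee_pos: [0.5126, -0.1544, 0.0889]
eef_rot: [[0.004, 0.919, -0.393], [0.003, -0.393, -0.919], [-1.0, 0.003, -0.005]]
contact_force: [-0.3, -0.5, 0.2]
finger_gap: 0.999
```

```bash
python3 c.py blue_center .5122 -.1544 .0256
```

```text
22.35 [ 0.5126034  -0.15436999  0.08888472] [ 0.00432144  0.00311421 -0.99998581] [-0.29605839 -0.46988994  0.20307076] 0.9992129498006935
side 0.79 [379.2, 149.1, 28.7, 25.9] [ 0.51277172 -0.15462289  0.04512562] 414
side 0.18 [312.3, 214.2, 28.8, 31.2] [0.53597765 0.14343691 0.05040432] 560
top 0.63 [398.1, 205.7, 14.2, 20.4] [ 0.51117912 -0.15461254  0.04661361] 116
delta units [-1.61359479e-03 -1.20053874e-04 -2.53138873e-01]
```

Call:
servo_tool([
  {"tx":-0.001,"ty":0,"tz":-0.03,"roll":0,"hand":100},
  {"tx":0,"ty":0,"tz":-0.05,"roll":0,"hand":100},
  {"tx":0,"ty":0,"tz":-0.05,"roll":0,"hand":100},
  {"tx":0,"ty":0,"tz":-0.05,"roll":0,"hand":100},
  {"tx":0,"ty":0,"tz":-0.04,"roll":0,"hand":100},
  {"tx":0,"ty":0,"tz":-0.022,"roll":0,"hand":100},
  {"tx":0,"ty":0,"tz":0,"roll":0,"hand":100},
  {"tx":0,"ty":0,"tz":0,"roll":0,"hand":100},
  {"tx":0,"ty":0,"tz":0,"roll":0,"hand":100},
  {"tx":0,"ty":0,"tz":0,"roll":0,"hand":95},
])

```text
clock: 23.8
ee_pos: [0.5122, -0.1543, 0.0239]
eef_rot: [[0.004, 0.919, -0.393], [0.003, -0.393, -0.919], [-1.0, 0.003, -0.005]]
contact_force: [0.2, -0.5, 0.1]
finger_gap: 0.949
```

Call:
servo_tool([
  {"tx":0,"ty":0,"tz":0.006,"roll":0,"hand":90},
  {"tx":0,"ty":0,"tz":0,"roll":0,"hand":84},
  {"tx":0,"ty":0,"tz":0,"roll":0,"hand":80},
  {"tx":0,"ty":0,"tz":0,"roll":0,"hand":77},
  {"tx":0,"ty":0,"tz":0,"roll":0,"hand":74},
  {"tx":0,"ty":0,"tz":0,"roll":0,"hand":70},
  {"tx":0,"ty":0,"tz":0,"roll":0,"hand":60},
  {"tx":0,"ty":0,"tz":0,"roll":0,"hand":50},
  {"tx":0,"ty":0,"tz":0,"roll":0,"hand":50},
  {"tx":0,"ty":0,"tz":0,"roll":0,"hand":50},
], grip_force=20)

```text
clock: 25.05
ee_pos: [0.5113, -0.1542, 0.0261]
eef_rot: [[0.003, 0.919, -0.393], [0.003, -0.393, -0.919], [-1.0, 0.001, -0.004]]
contact_force: [-1.5, 0.2, 2.3]
finger_gap: 0.736
```

Call:
servo_tool([
  {"tx":0,"ty":0,"tz":0.01,"roll":0,"hand":50},
  {"tx":0,"ty":0,"tz":0.02,"roll":0,"hand":50},
  {"tx":0,"ty":0,"tz":0.04,"roll":0,"hand":50},
  {"tx":0,"ty":0,"tz":0.07,"roll":0,"hand":50},
  {"tx":0,"ty":0,"tz":0.1,"roll":0,"hand":50},
  {"tx":0,"ty":0,"tz":0.1,"roll":0,"hand":50},
  {"tx":0,"ty":0,"tz":0.09,"roll":0,"hand":50},
  {"tx":0,"ty":0,"tz":0.06,"roll":0,"hand":50},
  {"tx":0,"ty":0,"tz":0.03,"roll":0,"hand":50},
  {"tx":0,"ty":0,"tz":0,"roll":0,"hand":50},
])

```text
clock: 26.3
ee_pos: [0.5132, -0.1543, 0.1666]
eef_rot: [[0.01, 0.92, -0.393], [0.001, -0.393, -0.92], [-1.0, 0.009, -0.005]]
contact_force: [-0.6, 0.1, -1.0]
finger_gap: 0.735
```

```bash
python3 c.py blue_center .4987 .242 .16
```

```text
26.3 [ 0.51316742 -0.15433057  0.16656503] [ 0.0102302   0.00107783 -0.99994709] [-0.61822946  0.08596691 -1.00382083] 0.7349128515057822
side 0.75 [384.9, 102.0, 19.9, 26.1] [ 0.51453729 -0.15499787  0.18528663] 361
top 0.64 [406.6, 200.4, 15.3, 19.5] [ 0.5130143  -0.1547194   0.18487971] 105
delta units [-0.0578697  1.5853223 -0.0262601]
```

Call:
servo_tool([
  {"tx":0,"ty":0.05,"tz":0,"roll":0,"hand":50},
  {"tx":-0.005,"ty":0.11,"tz":0,"roll":0,"hand":50},
  {"tx":-0.008,"ty":0.16,"tz":0,"roll":0,"hand":50},
  {"tx":-0.008,"ty":0.19,"tz":0,"roll":0,"hand":50},
  {"tx":-0.008,"ty":0.2,"tz":0,"roll":0,"hand":50},
  {"tx":-0.008,"ty":0.2,"tz":0,"roll":0,"hand":50},
  {"tx":-0.008,"ty":0.2,"tz":0,"roll":0,"hand":50},
  {"tx":-0.008,"ty":0.18,"tz":0,"roll":0,"hand":50},
  {"tx":-0.005,"ty":0.14,"tz":0,"roll":0,"hand":50},
  {"tx":0,"ty":0.08,"tz":0,"roll":0,"hand":50},
])

```text
clock: 27.75
ee_pos: [0.4903, 0.2417, 0.1612]
eef_rot: [[-0.0, 0.921, -0.39], [0.006, -0.39, -0.921], [-1.0, -0.003, -0.006]]
contact_force: [0.3, -0.2, -1.1]
finger_gap: 0.735
```

Call:
servo_tool([
  {"tx":0,"ty":0.04,"tz":0,"roll":0,"hand":50},
  {"tx":0,"ty":0,"tz":0,"roll":0,"hand":50},
  {"tx":0,"ty":0,"tz":0,"roll":0,"hand":50},
  {"tx":0,"ty":0,"tz":0,"roll":0,"hand":50},
  {"tx":0,"ty":0,"tz":0,"roll":0,"hand":50},
  {"tx":0,"ty":0,"tz":0,"roll":0,"hand":50},
  {"tx":0,"ty":0,"tz":0,"roll":0,"hand":50},
  {"tx":0,"ty":0,"tz":0,"roll":0,"hand":50},
  {"tx":0,"ty":0,"tz":0,"roll":0,"hand":50},
  {"tx":0,"ty":0,"tz":0,"roll":0,"hand":50},
])

```text
clock: 29.0
ee_pos: [0.4893, 0.2506, 0.1603]
eef_rot: [[-0.002, 0.92, -0.391], [0.004, -0.391, -0.92], [-1.0, -0.004, -0.003]]
contact_force: [-0.1, -0.4, -1.2]
finger_gap: 0.734
```

```bash
python3 c.py blue_center .4981 .2425 .031
```

```text
29.0 [0.48929641 0.25056125 0.16025524] [-0.00229705  0.00427153 -0.99998824] [-0.11986733 -0.36876967 -1.15149856] 0.7338208065028653
side 0.65 [298.0, 205.9, 23.6, 35.8] [0.49059953 0.25005572 0.17855277] 453
delta units [ 0.03521434 -0.032245   -0.51702098]
```

Call:
servo_tool([
  {"tx":0.017,"ty":-0.017,"tz":0,"roll":0,"hand":50},
  {"tx":0.017,"ty":-0.016,"tz":-0.03,"roll":0,"hand":50},
  {"tx":0,"ty":0,"tz":-0.05,"roll":0,"hand":50},
  {"tx":0,"ty":0,"tz":-0.07,"roll":0,"hand":50},
  {"tx":0,"ty":0,"tz":-0.08,"roll":0,"hand":50},
  {"tx":0,"ty":0,"tz":-0.07,"roll":0,"hand":50},
  {"tx":0,"ty":0,"tz":-0.06,"roll":0,"hand":50},
  {"tx":0,"ty":0,"tz":-0.04,"roll":0,"hand":50},
  {"tx":0,"ty":0,"tz":-0.01,"roll":0,"hand":50},
  {"tx":0,"ty":0,"tz":0,"roll":0,"hand":50},
])

```text
clock: 30.45
ee_pos: [0.4972, 0.2411, 0.049]
eef_rot: [[-0.006, 0.92, -0.391], [0.003, -0.391, -0.92], [-1.0, -0.006, -0.001]]
contact_force: [-0.6, -0.7, -0.7]
finger_gap: 0.735
```

```bash
python3 c.py blue_center .4981 .2425 .031;python3 - <<'E'
from h import *
im,D=grab_frame("side"); cv2.imwrite('pics/s3.png',cv2.resize(im[150:330,200:440,::-1],None,fx=3,fy=3))
E
```

```text
30.45 [0.49720773 0.24113304 0.04903039] [-0.00550355  0.00324398 -0.99997959] [-0.60628633 -0.66008488 -0.66051711] 0.7348630375853761
side 0.56 [300.6, 241.9, 25.2, 34.6] [0.49871192 0.24056747 0.06748019] 344
delta units [ 0.00356908  0.00546784 -0.07212154]
```

View pics/s3.png

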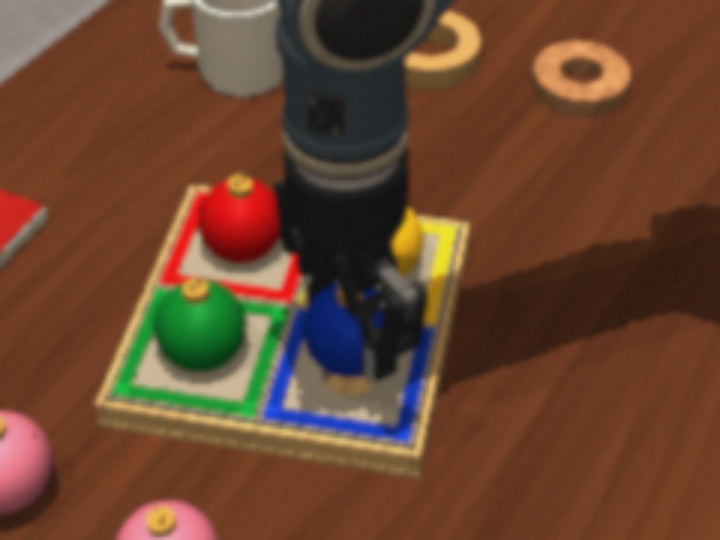

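Red sits upright in its pocket at crop (240,215). Blue at (345,335) hangs just above the dimple of the blue pocket. Lowering slowly.

Call:
servo_tool([
  {"tx":0.002,"ty":0.003,"tz":0,"roll":0,"hand":50},
  {"tx":0.001,"ty":0.002,"tz":-0.005,"roll":0,"hand":50},
  {"tx":0,"ty":0,"tz":-0.015,"roll":0,"hand":50},
  {"tx":0,"ty":0,"tz":-0.015,"roll":0,"hand":50},
  {"tx":0,"ty":0,"tz":-0.012,"roll":0,"hand":50},
  {"tx":0,"ty":0,"tz":-0.006,"roll":0,"hand":50},
  {"tx":0,"ty":0,"tz":0,"roll":0,"hand":50},
  {"tx":0,"ty":0,"tz":0,"roll":0,"hand":50},
  {"tx":0,"ty":0,"tz":0,"roll":0,"hand":50},
  {"tx":0,"ty":0,"tz":0,"roll":0,"hand":50},
])

```text
clock: 31.95
ee_pos: [0.4985, 0.2424, 0.0357]
eef_rot: [[-0.004, 0.92, -0.391], [0.004, -0.391, -0.92], [-1.0, -0.005, -0.002]]
contact_force: [0.6, 0.4, -0.8]
finger_gap: 0.732
```

```bash
python3 c.py blue_center .4981 .2425 .031
```

```text
31.95 [0.4985198  0.2424364  0.03572532] [-0.00395435  0.00370203 -0.99998533] [ 0.56058782  0.35413854 -0.79110112] 0.7319471727803308
side 0.88 [298.0, 246.7, 31.4, 32.5] [0.50007027 0.24198895 0.05418819] 353
delta units [-0.00167918  0.00025441 -0.0189013 ]
```

Call:
servo_tool([
  {"tx":-0.003,"ty":-0.001,"tz":0,"roll":0,"hand":50},
  {"tx":0,"ty":0,"tz":-0.004,"roll":0,"hand":50},
  {"tx":0,"ty":0,"tz":-0.004,"roll":0,"hand":50},
  {"tx":0,"ty":0,"tz":-0.004,"roll":0,"hand":50},
  {"tx":0,"ty":0,"tz":0,"roll":0,"hand":50},
  {"tx":0,"ty":0,"tz":0,"roll":0,"hand":50},
  {"tx":0,"ty":0,"tz":0,"roll":0,"hand":50},
  {"tx":0,"ty":0,"tz":0,"roll":0,"hand":50},
  {"tx":0,"ty":0,"tz":0,"roll":0,"hand":50},
  {"tx":0,"ty":0,"tz":0,"roll":0,"hand":50},
])

```text
clock: 33.4
ee_pos: [0.4977, 0.2422, 0.0325]
eef_rot: [[-0.004, 0.92, -0.391], [0.004, -0.391, -0.92], [-1.0, -0.005, -0.002]]
contact_force: [0.4, 0.3, 0.2]
finger_gap: 0.735
```

```bash
python3 c.py blue_center .4981 .2425 .031; python3 -c "
from h import *
for _ in range(4): grab_frame('side'); print(state()['contact_force'])"
```

```text
33.4 [0.49766053 0.2421706  0.03246837] [-0.00405765  0.00365381 -0.99998509] [0.39773342 0.34554067 0.21219039] 0.7345998132320849
side 0.67 [298.6, 248.7, 22.3, 29.7] [0.49918049 0.24149247 0.05083152] 346
delta units [ 0.00175787  0.00131759 -0.00587348]
[ 0.57959129  0.09239831 -0.9042739 ]
[-0.28266961  0.03602967 -0.64387405]
[ 0.29083809 -0.41651836 -0.47905772]
[ 0.13124779 -0.18050667  0.26316381]
```

Call:
servo_tool([
  {"tx":0,"ty":0,"tz":-0.002,"roll":0,"hand":50},
  {"tx":0,"ty":0,"tz":-0.001,"roll":0,"hand":50},
  {"tx":0,"ty":0,"tz":0,"roll":0,"hand":50},
  {"tx":0,"ty":0,"tz":0,"roll":0,"hand":50},
  {"tx":0,"ty":0,"tz":0,"roll":0,"hand":50},
  {"tx":0,"ty":0,"tz":0,"roll":0,"hand":50},
  {"tx":0,"ty":0,"tz":0,"roll":0,"hand":50},
  {"tx":0,"ty":0,"tz":0,"roll":0,"hand":50},
  {"tx":0,"ty":0,"tz":0,"roll":0,"hand":50},
  {"tx":0,"ty":0,"tz":0,"roll":0,"hand":50},
])

```text
clock: 35.05
ee_pos: [0.4977, 0.2422, 0.0317]
eef_rot: [[-0.004, 0.92, -0.391], [0.004, -0.391, -0.92], [-1.0, -0.005, -0.002]]
contact_force: [0.2, 0.3, 0.2]
finger_gap: 0.738
```

```bash
python3 c.py blue_center .4981 .2425 .031; python3 -c "
from h import *
for _ in range(6): grab_frame('side'); print(state()['contact_force'])"
```

```text
35.05 [0.49769603 0.24223247 0.03174119] [-0.00399016  0.00369305 -0.99998522] [0.22491927 0.27764709 0.2041585 ] 0.7383274568473198
side 0.74 [300.2, 248.8, 28.6, 31.8] [0.49907336 0.24166728 0.05045109] 348
side 0.59 [288.0, 255.1, 56.7, 45.7] [0.49108811 0.25475348 0.02653262] 869
delta units [ 0.00161588  0.00107011 -0.00296476]
[ 0.32958737 -0.66038851  0.06816437]
[-0.55048375 -0.1733847   0.24713721]
[-0.15278536 -0.07467917  0.90510396]
[0.3935969  1.20705733 0.38840853]
[-0.23163241 -0.20867289  0.58488478]
[-0.52031246 -0.16167924 -0.6164442 ]
```

Call:
servo_tool([
  {"tx":0,"ty":0,"tz":-0.0015,"roll":0,"hand":50},
  {"tx":0,"ty":0,"tz":0,"roll":0,"hand":60},
  {"tx":0,"ty":0,"tz":0,"roll":0,"hand":70},
  {"tx":0,"ty":0,"tz":0,"roll":0,"hand":74},
  {"tx":0,"ty":0,"tz":0,"roll":0,"hand":76},
  {"tx":0,"ty":0,"tz":0,"roll":0,"hand":79},
  {"tx":0,"ty":0,"tz":0,"roll":0,"hand":84},
  {"tx":0,"ty":0,"tz":0,"roll":0,"hand":90},
  {"tx":0,"ty":0,"tz":0,"roll":0,"hand":100},
  {"tx":0,"ty":0,"tz":0,"roll":0,"hand":100},
])

```text
clock: 36.8
ee_pos: [0.4978, 0.2423, 0.0314]
eef_rot: [[-0.004, 0.92, -0.391], [0.004, -0.391, -0.92], [-1.0, -0.005, -0.002]]
contact_force: [-0.1, -0.1, -0.6]
finger_gap: 1.0
```

```bash
python3 c.py blue_center .4981 .2425 .031
```

```text
36.8 [0.49780556 0.2422766  0.03139314] [-0.00376345  0.00379101 -0.99998573] [-0.11262619 -0.10645874 -0.59202738] 0.9997572063161235
side 0.83 [295.2, 249.0, 28.8, 31.2] [0.49841896 0.24169261 0.0498537 ] 423
delta units [ 0.00117775  0.00089358 -0.00157256]
```

Blue is released and seated. I'll rise straight up, then back off toward the middle of the desk.

Call:
servo_tool([
  {"tx":0,"ty":0,"tz":0.02,"roll":0,"hand":100},
  {"tx":0,"ty":0,"tz":0.05,"roll":0,"hand":100},
  {"tx":0,"ty":0,"tz":0.09,"roll":0,"hand":100},
  {"tx":0,"ty":0,"tz":0.12,"roll":0,"hand":100},
  {"tx":0,"ty":0,"tz":0.12,"roll":0,"hand":100},
  {"tx":0,"ty":0,"tz":0.12,"roll":0,"hand":100},
  {"tx":0,"ty":0,"tz":0.08,"roll":0,"hand":100},
  {"tx":0,"ty":-0.05,"tz":0.02,"roll":0,"hand":100},
  {"tx":0,"ty":-0.12,"tz":0,"roll":0,"hand":100},
  {"tx":0,"ty":-0.16,"tz":0,"roll":0,"hand":100},
])

```text
clock: 38.25
ee_pos: [0.4963, 0.16, 0.1973]
eef_rot: [[0.001, 0.923, -0.385], [0.006, -0.384, -0.923], [-1.0, -0.002, -0.006]]
contact_force: [0.9, -0.4, -0.9]
finger_gap: 0.996
```

Call:
servo_tool([
  {"tx":0,"ty":-0.18,"tz":0,"roll":0,"hand":100},
  {"tx":0,"ty":-0.18,"tz":0,"roll":0,"hand":100},
  {"tx":0,"ty":-0.18,"tz":0,"roll":0,"hand":100},
  {"tx":0,"ty":-0.18,"tz":0,"roll":0,"hand":100},
  {"tx":0,"ty":-0.12,"tz":0,"roll":0,"hand":100},
  {"tx":0,"ty":-0.06,"tz":0,"roll":0,"hand":100},
  {"tx":0,"ty":0,"tz":0,"roll":0,"hand":100},
  {"tx":0,"ty":0,"tz":0,"roll":0,"hand":100},
  {"tx":0,"ty":0,"tz":0,"roll":0,"hand":100},
  {"tx":0,"ty":0,"tz":0,"roll":0,"hand":100},
])

```text
clock: 39.5
ee_pos: [0.4899, -0.0773, 0.1945]
eef_rot: [[-0.007, 0.922, -0.388], [0.004, -0.388, -0.922], [-1.0, -0.008, -0.001]]
contact_force: [-0.1, -0.1, -0.7]
finger_gap: 0.997
```

```bash
python3 - <<'E'
from h import *
for n in("side","top"):
    im,D=grab_frame(n)
    for l in("red_center","blue_center","yellow_center","green_center"):
        for r in trace(n,l)[:3]:
            if r["confidence"]>.5: print(n,l,round(r["confidence"],2),*np.round(sphere(n,r["region"],D)[0],4))
    for l in("tape","mug"):
        for r in spot_point(n,l)[:1]: print(n,l,np.round(r["at"],1))
    if n=="side": cv2.imwrite('pics/s4.png',cv2.resize(im[110:330,180:440,::-1],None,fx=2.7,fy=2.7))
s=state(); print(s["clock"],s["ee_pos"],np.abs(s["qvel"]).max())
E
```

```text
side red_center 0.79 0.6342 0.1803 0.0506
side blue_center 0.66 0.499 0.2417 0.0505
side yellow_center 0.64 0.536 0.1433 0.0504
side green_center 0.93 0.5975 0.2786 0.0507
side green_center 0.82 0.3877 0.4168 0.0317
side green_center 0.77 0.6468 0.4264 0.0322
side tape [344.5 171.5]
side mug [277.2 174.1]
top red_center 0.94 0.6336 0.1811 0.0522
top yellow_center 0.74 0.5353 0.1445 0.0519
top green_center 0.95 0.5968 0.2795 0.052
top green_center 0.93 0.3869 0.4181 0.0335
top green_center 0.75 0.5135 0.4253 0.0335
top tape [392.3 174.9]
top mug [357.4 130.2]
40.2 [ 0.48976531 -0.07849938  0.19447118] 0.07813863546758687
```

View pics/s4.png

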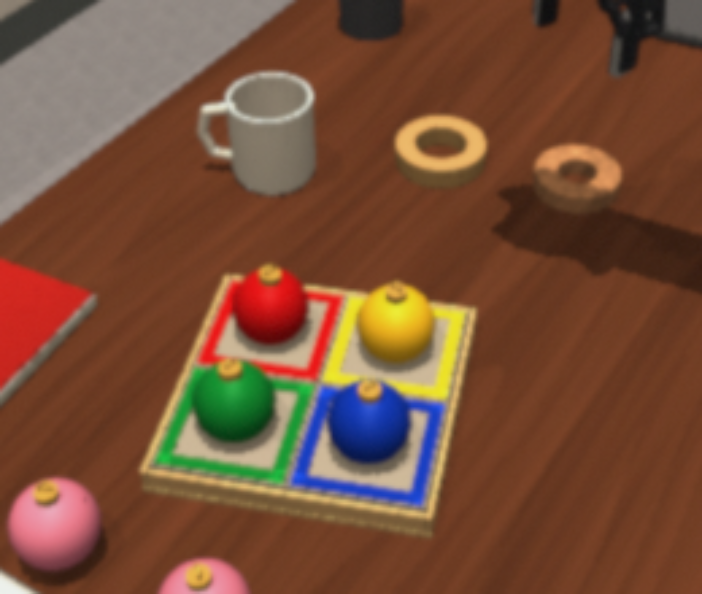

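All four baubles sit cap-up in their own colours: red at (270,305), blue at (370,420), yellow and green untouched. The tape and mug are in place.

```bash
python3 -c "from plant import *; print(hand_in())"
```

```text
the job is handed in; nothing more can be done
None
```

The red bauble is in the red-bordered pocket and the blue one is in the blue-bordered pocket, moved in that order. I handed the job in at about 40 s, within the 62 s limit.

- **Placement:** In the last side view both are cap-up, at centre height 0.0505 m, the same as the yellow and green ones. The red bauble is within about 1 mm of its expected spot from both cameras. The blue one matches the spot where red first sat in that pocket.
- **Handling:** I gripped at the 20 N minimum and lowered each in small steps before letting go. The wrist force readings between moves stayed within about 3 N.
- **Bystanders:** The yellow and green baubles, tape, mug and pink look-alikes show no movement in the last picture or measurements beyond camera noise of 1–4 pixels.
- **Checks that missed or disagreed:**
  - The top camera's network did not report the blue bauble in the final check, so its position rests on the side camera and the picture.
  - The two cameras differ by about 1.5 mm in height, within the calibration limit.

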